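Shut the tube cabinet until its latch snaps

ROBOT

A 6-joint arm with a two-finger parallel gripper is mounted at the origin on the work surface. World frame = base frame: x ahead of the robot, y to its left, z up, the work surface at z = 0. Lengths are in m, angles in rad, forces in N, time in s.
With the tool pointing down it reaches from about 0.35 to 0.725 m from the base axis. Payload 4.3 kg.
Tool frame: the origin (TCP) lies at the very end of the fingers, on their centre line; the grasp point (between the pads) lies 19 mm behind it; x points along the fingers, y is the direction in which the jaws open and shut, and the axes are right-handed (so a half turn about x gives the same grasp; the last joint's range is limited). The gripper opens to 85 mm and grips with 20 to 120 N. Pads are 22 mm wide; open, the fingers measure 114 mm over their backs; the gripper's body (76 mm by 85 mm) begins 54 mm behind the grasp point. The pads swing forward as they close: fully open they stand 13 mm farther back than shut.
Start: joints at [1.036, 0.377, 0.081, 1.274, 0, 1.46], TCP at [0.237, 0.524, 0.231] pointing down, gripper open.
Joint ranges: [-2.72, 2.72], [-0.84, 1.66], [-1.02, 1.22], [-1.77, 2.12], [-1.37, 1.28], [-3.14, 3.14]. Speed limits (rad/s): [2.57, 2.57, 3.14, 3.14, 3.14, 3.14].

INTERFACE

Orientations are given as a unit quaternion [w, x, y, z].
In Python, from plant import manip gives the robot as it stands. The module is installed in compiled form; this text tells all that it offers. Calls block until the motion is done:
- manip.movep(position, orientation): joint-space move of the TCP to a pose.
- manip.line_to(position, ori=None, velocity=0.15, f_stop=None): straight line of the TCP; ori=None keeps the orientation; velocity is the mean speed in m/s. With f_stop (N) it stops when the force on the tool has changed by that much, and returns True; else False.
- manip.goto_joints(angles): joint-space move.
- manip.gripper_open() and manip.gripper_close(force=None): open the fingers fully, or close them until they stop; force is the grip in N (None keeps the last).
- manip.hold(seconds).
- manip.inverse_kinematics(position, orientation): joint angles nearest the present ones, or None.
- manip.sense(): the state.
- manip.grab_frame(name): name is "scene" or "side" or "wrist"; returns a dict with "pixels" (420x560x3 uint8, blue, green, red), "intrinsics" (3x3 intrinsics, pixels), "R" (3x3) and "t" (3): a world point X has camera coordinates R X + t. Camera axes: x right, y down, z forward; pixel columns grow to the right and rows downward; lengths in m; the calibration is good to about 2 mm. A picture is of the moment at which its call begins. There is no depth.
A pose or a line that the arm cannot do raises manip.PlanningError and nothing moves.
- manip.job_done(): hands the job in, once; it reports no verdict.
The state is a dict: "clock": time; "joints": joint angles; "qvel": joint speeds; "joint_torque": joint torques, N m; "position": TCP position; "eef_rot": TCP orientation; "force": force on the tool from outside, world axes, zero at the start; "wrist_torque": the same for the moment, N m; "opening": opening from 0.0 (shut) to 1.0 (fully open).
Only numpy, scipy, OpenCV 4.12 (cv2) and the standard library are available. Lean on these libraries where they do the work, as an engineer would, in place of code of your own. Each camera call takes 0.05 s, during which the arm holds its last target. There are 200 camera calls.

TASK

Slide the yellow tube tray fully home into the small white cabinet, then swing its blue door shut and press near its free edge until the sprung latch snaps in and the door stays shut by itself. Be gentle: never press harder than about 25 N and do not slam the door, and leave the other things on the bench where they are.

Things in the scene. Friction and masses are not known exactly. Their poses are not given: they have to be found in the camera images.
- cabinet: White cabinet fixed to the bench, 200 mm deep, 240 wide, 150 high, walls 8 mm, clear roof, open front. Origin under its centre on the bench; its x points from the open front inwards, y to the hinge side, z up. Front frame: plane x = -100 mm. A steel keeper bracket for the latch is on the outside of the wall y = -120 mm, standing out to x = -147 to -123 mm, 53 to 97 mm above the bench.
- tray: Yellow tray with blue-capped tubes, sliding along the cabinet's x, 50 to 95 mm out at the start. Its frame coincides with the cabinet's when fully home, against a hard stop. Sliding takes 3 to 5 N. Front plate: 150 mm wide (y -92 to +57 mm), 12 to 130 mm above the bench; fully home its front face is 1 mm in front of the cabinet's frame.
- tray_front (a point): Middle of the front face of the tray's plate, 112 mm above the bench: a good point to push at (along the cabinet's x).
- door: Blue door, 0.6 kg, 225 mm wide, 12 mm thick, 11 to 149 mm above the bench. Origin on the upright hinge axis, 10 mm above the bench; its -y points to the free edge, its -x out of the outer face (pushed; plane x = -12 mm). Shut, its axes are parallel to the cabinet's; open, it is turned clockwise from above, by 1.15 to 1.4 rad at the start.
- hinge (a point): On the door's hinge axis, fixed on the cabinet at its x = -120, y = +112 mm, 10 mm above the bench. The door swings easily (under 1 N) down to about 0.4 rad; from there a sprung ejector near the hinge pushes it open with 2 to 3 N as felt near the free edge. A door that is not latched springs back by itself to 0.3 rad or more.
- door_edge (a point): On the door's outer face, 190 mm from the hinge axis, 115 mm above the bench: a good place to push, square to the face. Once the latch has snapped in there is 2 mm of play, then a stiff rubber bumper (felt as 4 to 10 N per mm) stops the door: press slowly past the latch's resistance until the force has risen to 18 to 20 N on the bumper, then let go.
- bolt_tip (a point): Tip of the sprung brass bolt with bevelled inner side, 8 mm out of the door's free edge, 75 mm above the bench. Its bevel must ride over the keeper: 8 to 14 N pressed near the free edge, more nearer the hinge. The keeper's depth is adjustable and its setting unknown: the latch snaps in anywhere from 0.055 rad before to 0.055 rad beyond the shut angle 0.
- foam_block: brown foam block 170 x 170 x 55 mm full of blue-capped tubes (98 mm high in all), loose; origin under its centre
- blue_rack: small blue tube rack about 98 x 142 mm, 58 mm high, loose; origin under its centre
- yellow_rack: small yellow tube rack about 76 x 142 mm, 58 mm high, loose; origin under its centre (not the yellow tray in the cabinet)
- tub: white open tub, 110 mm across, 110 mm high, loose; origin under its centre
- reagent: amber bottle with blue cap, 64 mm across, 140 mm high, loose; origin under its centre

How it is judged:
By the outcome, as a careful person would: the job done as asked, in the order asked, and still so for the second after the job is handed in, with the robot touching nothing.
It also fails if it takes over 58 s, if anything falls off the work surface, if the arm or the gripper's body presses on something with over 40 N, if the wrist force passes 120 N, or if a joint passes its speed limit or range.

## Working session

There is one attempt and no reset: what is moved stays moved. The work goes in short steps, each a Python script; the robot and the scene stay as the last script left them, time stands still between calls to the robot, and variables do not carry over. Pictures are saved under pics/ and viewed, on a budget of 10 in all, crops included, one or two more only if the job needs it, and the job is handed in when it is done.

```bash
mkdir -p pics; python3 - <<'E'
from plant import manip
import cv2,numpy as np,pickle
d={}
for n in("scene","side"):
    f=manip.grab_frame(n); d[n]=f
    cv2.imwrite(f"pics/{n}0.png",f["pixels"]); print(n,f["intrinsics"].tolist(),(-f["R"].T@f["t"]).round(3), f["R"].round(3).tolist())
pickle.dump(d,open("f0.pkl","wb"))
s=manip.sense();print(s["clock"],s["position"],s["eef_rot"],s["force"])
E
```

```text
scene [[472.32562607033657, 0.0, 282.72041540938613], [0.0, 472.32562607033657, 208.9784627705054], [0.0, 0.0, 1.0]] [1.268 0.49  1.163] [[-0.618, 0.786, -0.003], [0.597, 0.467, -0.653], [-0.512, -0.405, -0.757]]
side [[482.15787682453606, 0.0, 289.0516489988281], [0.0, 482.15787682453606, 208.47238046020016], [0.0, 0.0, 1.0]] [-0.034 -0.935  1.047] [[0.838, -0.546, 0.004], [-0.368, -0.571, -0.734], [0.403, 0.613, -0.68]]
0.1 [0.23667186 0.52338097 0.23043695] [ 0.69100787  0.14842053  0.6914264  -0.14969637] [-0.74401156  0.70623122 -0.00275169]
```

View pics/scene0.png

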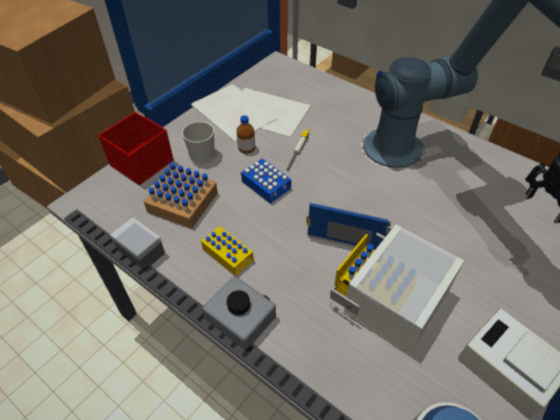

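View pics/side0.png

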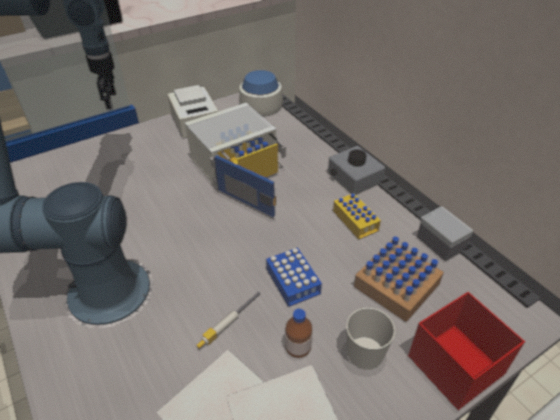

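The scene view shows the cabinet at about (405,280), with the door open at (345,225) and the yellow tray front at (352,265). The side view shows the cabinet at (232,140), the door at (245,187) and the tray at (260,160). I'll enlarge both.

```bash
python3 - <<'E'
import cv2,numpy as np,pickle
d=pickle.load(open("f0.pkl","rb"))
a=d["scene"]["pixels"][195:345,295:470]; b=d["side"]["pixels"][95:225,175:300]
a=cv2.resize(a,None,fx=4,fy=4,interpolation=cv2.INTER_CUBIC);b=cv2.resize(b,None,fx=4.5,fy=4.5,interpolation=cv2.INTER_CUBIC)
for im,f,x0,y0 in((a,4,295,195),(b,4.5,175,95)):
    for x in range(x0+5,x0+int(im.shape[1]/f),20):cv2.putText(im,str(x),(int((x-x0)*f),10),0,.4,(0,0,255));cv2.line(im,(int((x-x0)*f),12),(int((x-x0)*f),18),(0,0,255))
    for y in range(y0+5,y0+int(im.shape[0]/f),20):cv2.putText(im,str(y),(0,int((y-y0)*f)),0,.4,(0,0,255));cv2.line(im,(25,int((y-y0)*f)),(32,int((y-y0)*f)),(0,0,255))
cv2.imwrite("pics/ca.png",a);cv2.imwrite("pics/cb.png",b)
E
```

```text
(no output)
```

View pics/ca.png

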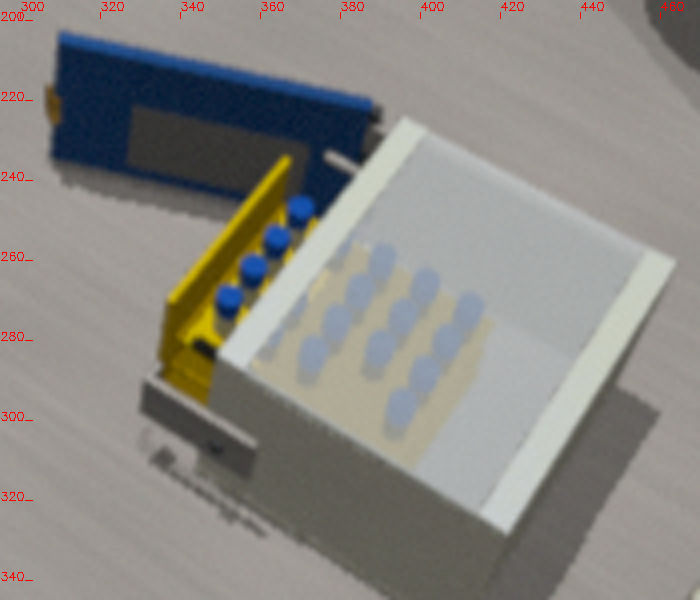

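View pics/cb.png

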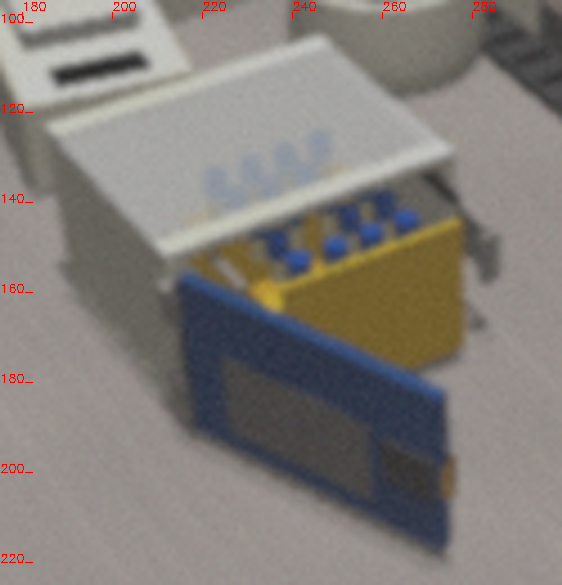

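Both crops show the roof corners, plate corners and door edge clearly. Next I triangulate them.

```bash
cat >h.py <<'E'
import numpy as np,pickle
from scipy.spatial.transform import Rotation as Ro
def P(f): return f["intrinsics"]@np.c_[f["R"],f["t"]]
def tri(fa,a,fb,b):
    A=[]
    for f,(u,v) in((fa,a),(fb,b)):
        p=P(f);A+=[u*p[2]-p[0],v*p[2]-p[1]]
    A=np.array(A);return np.linalg.lstsq(A[:,:3],-A[:,3],rcond=None)[0]
def plane(f,uv,z):
    c=-f["R"].T@f["t"];r=f["R"].T@np.linalg.solve(f["intrinsics"],[*uv,1]);return c+r*(z-c[2])/r[2]
E
python3 - <<'E'
from h import *
d=pickle.load(open("f0.pkl","rb"));A,B=d["scene"],d["side"]
S=lambda x,y:(295+x/4-.4,195+y/4-.4)
T=lambda x,y:(175+x/4.5-.4,95+y/4.5-.4)
sc=[S(405,118),S(218,355),S(675,262),S(507,533)];sd=[T(158,252),T(455,150),T(48,127),T(322,37)]
loc=np.array([[-.1,.12],[-.1,-.12],[.1,.12],[.1,-.12]])
W=[]
for a,b in zip(sc,sd):
    t=tri(A,a,B,b);pa,pb=plane(A,a,.15),plane(B,b,.15);W.append((pa+pb)[:2]/2);print("roof",t.round(4),pa[:2].round(4),pb[:2].round(4))
W=np.array(W);c=W.mean(0)
m=np.sum(((W-c)@[1,-1j*1j*0+0])) if 0 else None
z=(W-c)@[1,1j];l=loc@[1,1j];yaw=np.angle((z*l.conj()).sum());print("cab",c.round(4),yaw.round(4),"scale",abs((z*l.conj()).sum()/(abs(l)**2).sum()))
R=np.array([[np.cos(yaw),-np.sin(yaw)],[np.sin(yaw),np.cos(yaw)]])
print("resid",((W-c)@R-loc).round(4).tolist())
tc=lambda p:((np.array(p)[:2]-c)@R).round(4)
print("tray free tri",(t:=tri(A,S(167,303),B,T(462,222))).round(4),tc(t)," planes",tc(plane(A,S(167,303),.13)),tc(plane(B,T(462,222),.13)),"hinge end",tc(plane(A,S(287,157),.13)))
for n,a,b in(("doorfree",S(62,33),T(443,393)),("doorhinge",S(375,100),T(180,277))):
    t=tri(A,a,B,b);print(n,t.round(4),tc(t),tc(plane(A,a,.149)),tc(plane(B,b,.149)))
H=np.array([-.12,.112]);print("hinge",c+R@H)
E
```

```text
roof [0.4341 0.229  0.1522] [0.4344 0.2275] [0.4343 0.2341]
roof [0.6749 0.2296 0.1512] [0.6735 0.2297] [0.6763 0.2305]
roof [0.4346 0.4234 0.1505] [0.4325 0.424 ] [0.4354 0.4222]
roof [0.6723 0.4268 0.1497] [0.6713 0.4275] [0.6726 0.4249]
cab [0.5538 0.3275] 1.5772 scale 0.9863269292540168
resid [[0.004, 0.0001], [0.0018, -0.0005], [-0.0037, -0.0008], [-0.0021, 0.0012]]
tray free tri [0.6481 0.1765 0.1281] [-0.1517 -0.0933]  planes [-0.151  -0.0944] [-0.1541 -0.0919] hinge end [-0.1518  0.0562]
doorfree [ 0.5189 -0.0046  0.1512] [-0.3319  0.037 ] [-0.3321  0.0401] [-0.331   0.0347]
doorhinge [0.4339 0.2023 0.1491] [-0.1245  0.1207] [-0.1239  0.1223] [-0.1259  0.12  ]
hinge [0.44257976 0.20683061]
```

```bash
cat >>h.py <<'E'
C=np.array([.554,.328]);YAW=1.576
rot=lambda a:np.array([[np.cos(a),-np.sin(a)],[np.sin(a),np.cos(a)]])
w=lambda x,y,z:np.r_[C+rot(YAW)@[x,y],z]
def ori(phi,s=1):   # fingers down, tool z (flat finger side) along s*push direction
    x=np.array([0,0,-1.]);z=s*np.array([np.cos(phi),np.sin(phi),0]);y=np.cross(z,x)
    q=Ro.from_matrix(np.c_[x,y,z]).as_quat();return q[[3,0,1,2]]
H=np.array([-.12,.112])
def door(th,gap,r=.190,z=.107):
    return w(*(H+rot(-th)@[-.012-.011-gap,-r]),z)
E
python3 - <<'E'
from h import *
from plant import manip
r=lambda q:None if q is None else np.round(q,2)
for s in(1,-1):
    print(s,"tray",r(manip.inverse_kinematics(w(-.2,-.0175,.1),ori(YAW,s))),r(manip.inverse_kinematics(w(-.11,-.0175,.1),ori(YAW,s))))
    for th in(1.25,.6,0,-.06): print(th,door(th,0).round(3),r(manip.inverse_kinematics(door(th,0),ori(YAW-th,s))))
E
```

```text
1 tray [ 0.11  0.47 -0.13  0.97  0.   -1.46] [ 0.26  0.52 -0.05  1.01  0.   -1.32]
1.25 [0.482 0.02  0.107] [-0.09  0.27 -0.41  0.89  0.   -0.42]
0.6 [0.587 0.082 0.107] [ 0.03  0.47 -0.1   1.    0.   -0.94]
0 [0.633 0.185 0.107] [ 0.19  0.6   0.12  1.09  0.   -1.39]
-0.06 [0.634 0.197 0.107] [ 0.21  0.61  0.14  1.09  0.   -1.43]
-1 tray [ 0.11  0.47 -0.13  0.97  0.    1.68] [ 0.26  0.52 -0.05  1.01  0.    1.83]
1.25 [0.482 0.02  0.107] [-0.09  0.27 -0.41  0.89  0.    2.73]
0.6 [0.587 0.082 0.107] [ 0.03  0.47 -0.1   1.    0.    2.2 ]
0 [0.633 0.185 0.107] [0.19 0.6  0.12 1.09 0.   1.75]
-0.06 [0.634 0.197 0.107] [0.21 0.61 0.14 1.09 0.   1.71]
```

```bash
python3 - <<'E'
from h import *
from plant import manip
import cv2
manip.gripper_close()
o=ori(YAW)
manip.movep(w(-.2,-.0175,.25),o)
manip.line_to(w(-.2,-.0175,.1),velocity=.15)
loc=lambda:((manip.sense()["position"][:2]-C)@rot(YAW)).round(4)
print(manip.sense()["clock"],loc(),manip.sense()["force"])
h=manip.line_to(w(-.1,-.0175,.1),velocity=.04,f_stop=12)
s=manip.sense();print(h,s["clock"],loc(),s["position"],s["force"])
f=manip.grab_frame("scene");cv2.imwrite("pics/t1.png",cv2.resize(f["pixels"][170:350,290:480],None,fx=3,fy=3))
E
```

```text
4.4917 [-0.1999 -0.0183] [0.47255925 0.72277333 0.27367438]
True 6.4083 [-0.114  -0.0169] [0.57148587 0.21408471 0.09950608] [-0.18080701 -0.17962636 -0.75458231]
```

View pics/t1.png

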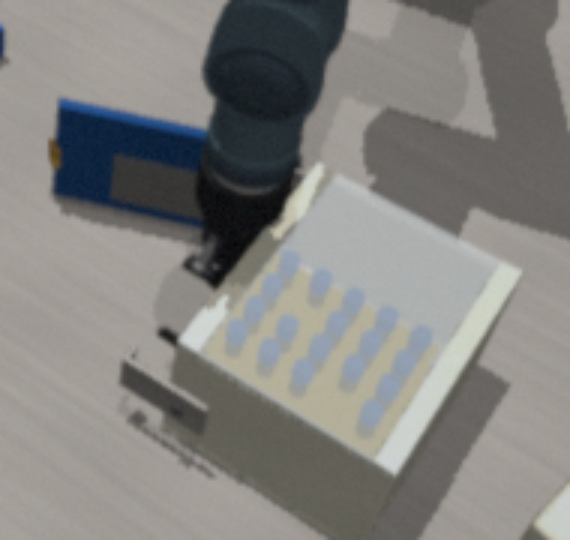

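The tray is in, with no yellow showing in front of the frame (around (200,300) in the crop). I'll press again slowly to confirm the hard stop.

```bash
python3 - <<'E'
from h import *
from plant import manip
import cv2
loc=lambda:((manip.sense()["position"][:2]-C)@rot(YAW)).round(4)
for k in range(2):
    x=loc()[0]
    h=manip.line_to(w(x+.012,-.0175,.1),velocity=.012,f_stop=14)
    s=manip.sense();print(h,s["clock"],loc(),s["force"].round(1))
manip.line_to(w(-.19,-.0175,.1),velocity=.1)
manip.line_to(w(-.19,-.0175,.24),velocity=.2)
manip.movep(np.r_[door(1.18,.06)[:2],.24],ori(YAW-1.18))
s=manip.sense();print(s["clock"],s["force"].round(1))
for n in("scene","side"):
    f=manip.grab_frame(n); pickle.dump(f,open(f"{n}1.pkl","wb"));cv2.imwrite(f"pics/{n}1.png",f["pixels"])
a=pickle.load(open("scene1.pkl","rb"))["pixels"][180:340,290:470];b=pickle.load(open("side1.pkl","rb"))["pixels"][85:225,170:310]
cv2.imwrite("pics/t2.png",np.hstack([cv2.resize(a,(440,391)),cv2.resize(b,(355,391))]))
E
```

```text
True 7.0333 [-0.1146 -0.0156] [-0.  -0.8  0.2]
True 7.5583 [-0.1152 -0.0147] [-0.1 -0.3 -0.6]
10.1667 [ 0.4 -0.5  0.4]
```

View pics/t2.png

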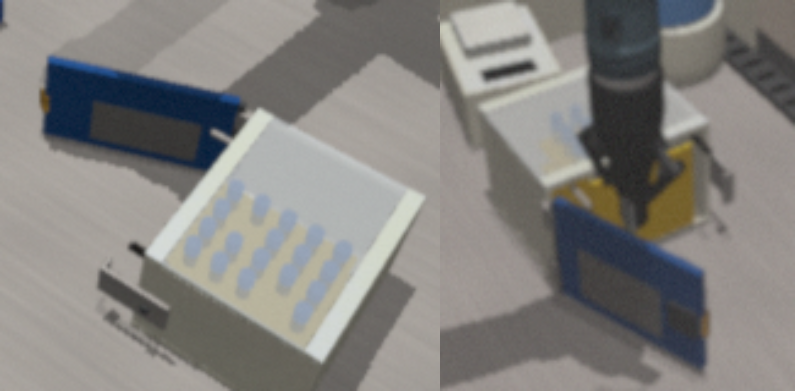

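The tray looks flush. The finger's upper part could have stopped on the roof frame instead, though, so I'll push once more with the tool tilted so that only the fingertip can touch.

```bash
python3 - <<'E'
from h import *
from plant import manip
loc=lambda:((manip.sense()["position"][:2]-C)@rot(YAW)).round(4)
t=.35;d=np.array([np.cos(YAW),np.sin(YAW),0]);u=np.array([0,0,1.])
x=np.sin(t)*d-np.cos(t)*u;z=np.cos(t)*d+np.sin(t)*u
q=Ro.from_matrix(np.c_[x,np.cross(z,x),z]).as_quat()[[3,0,1,2]]
manip.movep(w(-.18,-.0175,.22),q)
manip.line_to(w(-.15,-.0175,.108),velocity=.15)
for F in(9,14):
    h=manip.line_to(w(-.095,-.0175,.108),velocity=.03 if F==9 else .012,f_stop=F)
    s=manip.sense();print(h,s["clock"],loc(),s["position"][2].round(4),s["force"].round(1))
manip.line_to(w(-.16,-.0175,.12),velocity=.1)
manip.line_to(w(-.18,-.0175,.24),velocity=.2)
manip.movep(np.r_[door(1.18,.05)[:2],.24],ori(YAW-1.18))
s=manip.sense();print(s["clock"],s["force"].round(1))
E
```

```text
True 13.4667 [-0.1103 -0.0175] 0.1076 [ 0.7 -1.2  1. ]
True 14.0083 [-0.1104 -0.0172] 0.1067 [ 1.1 -3.1  2.1]
16.4417 [ 0.4 -0.4 -0.1]
```

The tip-only push stopped twice at the same place, with the face at about -0.100 against -0.101 expected, so the tray is home. Next is the door.

```bash
python3 - <<'E'
from h import *
from plant import manip
manip.line_to(door(1.18,.05),velocity=.2)
F=lambda th:float(manip.sense()["force"][:2]@[np.cos(YAW-th),np.sin(YAW-th)])
hit=manip.line_to(door(1.18,.008),velocity=.1,f_stop=10)
print(hit,manip.sense()["clock"],F(1.18))
for th in np.arange(1.05,.11,-.125):
    hit=manip.line_to(door(th,0),ori(YAW-th),velocity=.1 if th>.5 else .05,f_stop=12)
    s=manip.sense();print(round(th,3),hit,round(s["clock"],2),round(F(th),1))
    if hit:break
E
```

```text
False 17.825 -0.3011791000090015
1.05 False 18.3 0.3
0.925 False 18.69 0.3
0.8 False 19.08 0.4
0.675 False 19.48 -0.5
0.55 False 19.87 -0.0
0.425 False 20.49 -0.1
0.3 False 21.12 -1.4
0.175 False 21.74 -1.6
```

```bash
python3 - <<'E'
from h import *
from plant import manip
import cv2
F=lambda th:float(manip.sense()["force"][:2]@[np.cos(YAW-th),np.sin(YAW-th)])
loc=lambda:((manip.sense()["position"][:2]-C)@rot(YAW)).round(4)
hit=manip.line_to(door(.1,0),ori(YAW-.1),velocity=.03,f_stop=15)
f0=F(0);print(hit,manip.sense()["clock"],loc(),f0)
hit=manip.line_to(door(-.1,0),ori(YAW),velocity=.008,f_stop=19+f0)
s=manip.sense();print(hit,s["clock"],loc(),F(0),door(-.1,0),s["position"])
f=manip.grab_frame("scene");cv2.imwrite("pics/d1.png",cv2.resize(f["pixels"][170:350,290:480],None,fx=3,fy=3))
E
```

```text
False 22.3667 [-0.1617 -0.0748] -2.4557682691814247
True 24.95 [-0.1478 -0.0772] -5.5068025126816735 [0.63399071 0.20449782 0.107     ] [0.63199908 0.18060143 0.10737276]
```

View pics/d1.png

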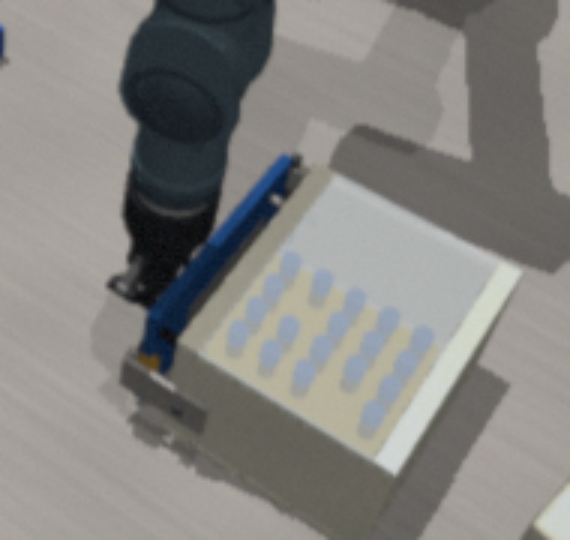

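The door is nearly shut, with the bolt at the keeper near (150,360). I'll back off gently to see whether it holds.

```bash
python3 - <<'E'
from h import *
from plant import manip
import cv2
F=lambda th:float(manip.sense()["force"][:2]@[np.cos(YAW-th),np.sin(YAW-th)])
loc=lambda:((manip.sense()["position"][:2]-C)@rot(YAW)).round(4)
p=manip.sense()["position"]; d=np.array([np.cos(YAW),np.sin(YAW),0])
for k in(.003,.006,.012,.03):
    manip.line_to(p-k*d,velocity=.02); print(k,loc(),round(F(0),2),manip.sense()["clock"])
f=manip.grab_frame("scene");cv2.imwrite("pics/d2.png",cv2.resize(f["pixels"][170:350,290:480],None,fx=3,fy=3))
E
```

```text
0.003 [-0.1502 -0.0774] -0.78 25.3167
0.006 [-0.1538 -0.077 ] -0.71 25.6167
0.012 [-0.16   -0.0773] -0.31 26.0667
0.03 [-0.1777 -0.0772] -0.97 27.1167
```

View pics/d2.png

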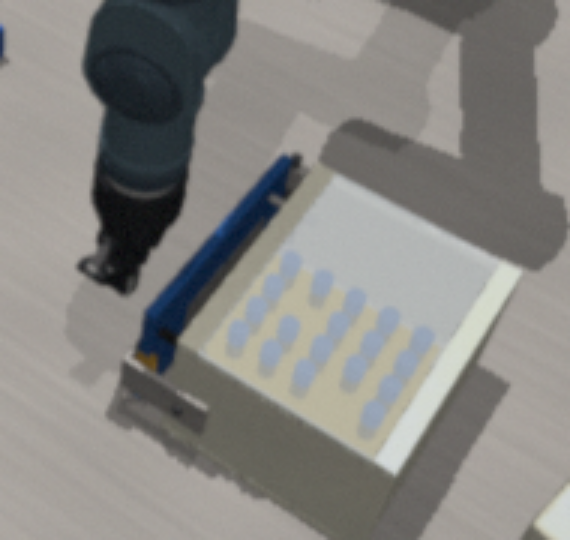

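It held. The force fell to about 0 within 3 mm and the door did not follow. To confirm, I'll press in small steps and log force against travel. A latched door should show 2 mm of play, then the stiff bumper.

```bash
python3 - <<'E'
from h import *
from plant import manip
import cv2
F=lambda:-float(manip.sense()["force"][:2]@[np.cos(YAW),np.sin(YAW)])
loc=lambda:((manip.sense()["position"][:2]-C)@rot(YAW)).round(4)
y=loc()[1]
manip.line_to(w(-.1535,y,.107),velocity=.04)
f0=F();x=-.1535
while x<-.125:
    x+=.001
    hit=manip.line_to(w(x,y,.107),velocity=.01,f_stop=max(3,19-(F()-f0)))
    f=F()-f0;print(round(x,4),loc()[0],round(f,1),hit,end=" | ")
    if hit or f>17.5:break
print(manip.sense()["clock"])
manip.line_to(w(-.18,y,.107),velocity=.05)
manip.line_to(w(-.2,y,.25),velocity=.2)
manip.movep(w(-.3,.05,.28),ori(YAW))
manip.hold(.5)
for n in("scene","side"):
    g=manip.grab_frame(n);pickle.dump(g,open(n+"2.pkl","wb"))
a=pickle.load(open("scene2.pkl","rb"))["pixels"][195:330,310:450];b=pickle.load(open("side2.pkl","rb"))["pixels"][90:225,170:310]
cv2.imwrite("pics/d3.png",np.hstack([cv2.resize(i,(400,386),interpolation=cv2.INTER_CUBIC) for i in(a,b)]))
print(manip.sense()["clock"])
E
```

```text
-0.1525 -0.1527 -0.8 False | -0.1515 -0.1515 0.1 False | -0.1505 -0.1509 1.8 False | -0.1495 -0.1497 2.3 False | -0.1485 -0.1488 3.6 False | -0.1475 -0.1478 5.4 False | -0.1465 -0.1476 6.9 False | -0.1455 -0.1474 8.2 False | -0.1445 -0.1472 11.0 False | -0.1435 -0.147 13.3 False | -0.1425 -0.1468 14.9 False | -0.1415 -0.1466 17.9 False | 30.925
34.0167
```

View pics/d3.png

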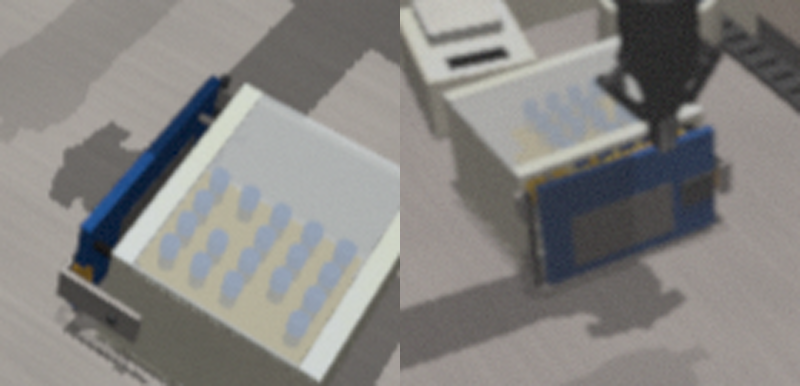

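The profile is the latched one: play against the 2–3 N ejector, then about 10 N/mm on the bumper. The door stays shut with the arm clear of it, so I'm handing in.

```bash
python3 -c "
from plant import manip
manip.job_done();print(manip.sense()['clock'])"
```

```text
the job is handed in; nothing more can be done
the job is handed in; nothing more can be done
```

The tray is home and the blue door is latched. I handed the job in after about 34 s of robot time, with the arm clear of everything.

- **Tray:** I found the cabinet, tray and door by triangulating from the two fixed cameras. The first pushes, with upright fingers, stopped at 12–14 N about 3 mm short, probably because the fingers met the roof frame. I pushed again with the tool tilted so only the fingertips touched. That stopped twice at the same place, with the front face at about -100 mm, against -101 mm expected (the cameras are good to about 2 mm).
- **Door:** I swung it shut at 0.1 m/s, slowing to 0.05 m/s and then 8 mm/s, and pressed to about 19 N. When I backed off, the force dropped to about 0 and the door did not follow.
- **Latch check:** A second press in 1 mm steps showed about 3 mm of travel at 2–5 N, then a stiff stop of about 10 N/mm. I stopped at 18 N. The final pictures show the door still shut with the bolt at the keeper.
- **Not fully checked:**
  - After stopped moves the force reading had already fallen back, so I did not read the peak forces directly. The stops were set for 19 N or less.
  - I did not measure the loose items again. The planned motions stayed clear of them.
- **Pictures:** I viewed 9 of the 10 allowed.

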